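Shut the lid of the filled test cartridge

TASK

One of the open test cartridges has just been filled: it is the one with the specimen pot standing close in front of its bar-code label. With the fingertips only, push its hinged lid over and press it gently down until it lies flat shut, then withdraw; the cartridge stays standing where it is and nothing is picked up. Do not touch the pot or the other cartridges: the open lids stay open, the shut one stays shut, and everything else stays where it lies.

Things in the scene. Friction and masses are not known exactly. Their poses are not given: they have to be found in the camera images.
- cartridge_filled: The filled cartridge, the one with the specimen pot close in front of it; its lid starts open. White plastic box 52 mm deep (x), 38 mm wide (y), top deck 62 mm above its foot, loose on a 3 mm blue-grey board, 70 to 100 g: tips if pushed sideways by over 0.2 N at lid height. A thin clear tube sticks out 16 mm behind, 14 to 46 mm up. Origin: centre of underside; z up, x from front (bar-code label) to rear.
- lid_filled (a joint): Lid angle of the filled cartridge, rad: 0 = flat shut, 1.57 = upright; starts leaning back at 1.7 to 2.0. No spring, light hinge friction (0.0015 N m): it stays where it is left and does not drop by itself. Push its back, well above the hinge, towards the cartridge's front (-x) and it goes over; at 0 it meets its stop and can be pressed.
- lid_filled_hinge (a point): Middle of the filled cartridge's hinge line, which runs along the cartridge's y, 21 mm behind its centre (+x side) and 64 mm above its underside. The lid is a plate 34 mm wide and 3.5 mm thick, reaching from 2 to 42 mm from the hinge, then a thumb tab 14 mm wide to 48 mm. Shut, it points to the cartridge's front (-x) and its top is 66 mm above the underside.
- lid_filled_middle (a point): Centre of the outer face of the filled cartridge's lid, 22 mm from the hinge; with the lid shut it is the middle of its top (1 mm in front of the cartridge's centre). z axis normal to the outer face.
- cartridge_empty1: Single-use test cartridge of white and grey plastic, the same shape and size as all the others. Not yet filled; its lid is open and stays open. Origin: centre of its underside, x from front to rear.
- lid_empty1 (a joint): Lid angle of cartridge_empty1 (rad, as lid_filled); starts 1.7 to 2.0.
- cartridge_empty2: Single-use test cartridge of white and grey plastic, the same shape and size as all the others. Not yet filled; its lid is open and stays open. Origin: centre of its underside, x from front to rear.
- lid_empty2 (a joint): Lid angle of cartridge_empty2 (rad, as lid_filled); starts 1.7 to 2.0.
- cartridge_closed: Single-use test cartridge of white and grey plastic, the same shape and size as all the others. Finished earlier: its lid is shut already and stays so. Origin: centre of its underside, x from front to rear.
- lid_closed (a joint): Lid angle of cartridge_closed (rad, as lid_filled); starts at 0.
- specimen_pot: Clear specimen pot with a white screw cap, 44 mm across the cap, 62 mm tall, loose; it stands close in front of the cartridge that has been filled from it, 64 to 75 mm between their centres. Every other cartridge is farther from it. Origin: centre of its underside.
- pipette: Plastic transfer pipette with a bulb, 138 mm long, 14 mm across, lying on the board beyond the cartridges. Origin: underside, near its middle; x along it.
- pen: Marker pen, 130 mm long, 13 mm thick, lying on the bench just right of the board. Origin: underside at the middle; x along it.
- tube1: Capped swab tube, 18 mm across, 92 mm tall, standing in the grey rack (140 x 50 x 50 mm) at the left. Origin: centre of its underside.
- tube2: The other capped swab tube in the rack, same size. Origin: centre of its underside.
There are look-alikes about, which are no part of the job. Leave any pink look-alike of the cartridge_filled alone. Leave any yellow look-alike of the cartridge_empty1 alone.

How it is judged:
On the way:
1. the lid of the filled cartridge is pressed flat shut (below 0.08 rad) under the fingertips with at least 0.5 N (value of joint lid_filled below 0.08 rad and contact force between the fingers and cartridge_filled above 0.5 N), for 0.05 s.
At the end, for the whole second after the job is handed in: The filled cartridge's lid is shut within 0.08 rad; it stands upright (0.06 rad), at rest, within 25 mm of its start. The empty ones' lids are above 1.4 rad, the closed one's below 0.08; these three and the pot are within 10 mm, pipette, pen and tubes within 15 mm, of their starts (value of joint each of lid_filled, lid_closed below 0.08 rad and angle between cartridge_filled's own z axis and vertical below 0.06 rad and distance of cartridge_filled from where it was at the start of the episode below 0.025 m and height (world z) of cartridge_filled below 0.006 m and linear speed of cartridge_filled below 0.02 m/s and value of joint each of lid_empty1, lid_empty2 above 1.4 rad and distance of each of cartridge_empty1, cartridge_empty2, cartridge_closed, specimen_pot from where it was at the start of the episode below 0.01 m and distance of each of pipette, pen, tube1, tube2 from where it was at the start of the episode below 0.015 m); the robot touches nothing.
It fails at once if the filled cartridge is lifted more than 10 mm, tipped more than 0.35 rad, or shoved or carried more than 25 mm (height (world z) of cartridge_filled above 0.013 m or angle between cartridge_filled's own z axis and vertical above 0.35 rad or distance of cartridge_filled from where it was at the start of the episode above 0.025 m).
It fails at once if the filled cartridge is pressed with more than 35 N, or touched by the arm or the gripper's body instead of the fingers (more than 1 N) (contact force between the fingers and cartridge_filled above 35 N or contact force between the arm and cartridge_filled above 1 N).
It fails at once if the robot touches another cartridge or the pot (more than 0.5 N) (contact force between any of the fingers, the arm and cartridge_empty1 above 0.5 N or contact force between any of the fingers, the arm and cartridge_empty2 above 0.5 N or contact force between any of the fingers, the arm and cartridge_closed above 0.5 N or contact force between any of the fingers, the arm and specimen_pot above 0.5 N).
It fails at once if another cartridge or the pot is moved more than 10 mm or tipped more than 0.2 rad, an open lid falls below 1.4 rad or the shut one rises above 0.15 rad ((distance of cartridge_empty1 from where it was at the start of the episode above 0.01 m or angle between cartridge_empty1's own z axis and vertical above 0.2 rad) or (distance of cartridge_empty2 from where it was at the start of the episode above 0.01 m or angle between cartridge_empty2's own z axis and vertical above 0.2 rad) or (distance of cartridge_closed from where it was at the start of the episode above 0.01 m or angle between cartridge_closed's own z axis and vertical above 0.2 rad) or (distance of specimen_pot from where it was at the start of the episode above 0.01 m or angle between specimen_pot's own z axis and vertical above 0.2 rad) or value of joint any of lid_empty1, lid_empty2 below 1.4 rad or value of joint lid_closed above 0.15 rad).
It fails at once if the pipette, the pen or a tube is moved more than 15 mm (distance of any of pipette, pen, tube1, tube2 from where it was at the start of the episode above 0.015 m).
It also fails if it takes over 35 s, if anything falls off the work surface, if the arm or the gripper's body presses on something with over 40 N, if the wrist force passes 120 N, or if a joint passes its speed limit or range.

ROBOT

A 6-joint arm with a two-finger parallel gripper is mounted at the origin on the work surface. World frame = base frame: x ahead of the robot, y to its left, z up, the work surface at z = 0. Lengths are in m, angles in rad, forces in N, time in s.
With the tool pointing down it reaches from about 0.4 to 0.825 m from the base axis. Payload 7 kg.
Tool frame: the origin (TCP) lies at the very end of the fingers, on their centre line; the grasp point (between the pads) lies 19 mm behind it; z points along the fingers, y is the direction in which the jaws open and shut (so a half turn about z gives the same grasp; the last joint's range is limited). The gripper opens to 85 mm and grips with 20 to 120 N. Pads are 22 mm wide; open, the fingers measure 114 mm over their backs; the gripper's body (76 mm by 85 mm) begins 54 mm behind the grasp point. The pads swing forward as they close: fully open they stand 13 mm farther back than shut.
Start: joints at [1.48, 0.359, 0.012, 0, -1.224, -0.288], TCP at [0.25, 0.627, 0.231] pointing down, gripper open.
Joint ranges: [-3.07, 3.07], [-1.43, 2.12], [-1.02, 1.25], [-3.03, 1.67], [-3.05, -0], [-3.03, 3.03]. Speed limits (rad/s): [2.39, 2.39, 3.01, 3.14, 3.14, 3.14].

INTERFACE

Orientations are given as a unit quaternion [w, x, y, z].
In Python, from plant import ctrl gives the robot as it stands. The module is installed in compiled form; this text tells all that it offers.
- The arm moves only by the tool servo_tool, never from a script. Its argument "steps" is a list of rows, each a list of 2 entries, a list of its own where there are three numbers: the shift along the tool's x, y, z in m, then the turn about the tool's z in degrees. In form: [[[tx, ty, tz], twist], ...]. A call has exactly 8 rows; each row is the pose to reach, as a shift and turn from the pose commanded when the call began, along the tool's axes at that moment; what a row does not reach only later rows make up. A row lasts 1/10 s, in which the tool goes at most 50 mm and 8.59 degrees, less where a joint would pass 70% of its speed; a pose out of reach is approached as far as the arm can. A call with a gripper value outside its range is refused whole. "jaw" is the finger opening in m, from 0 to 0.0854, set as the call begins (left out, the last holds). The fingers move at their own pace and stop on an object; the grip force is fixed at half the most. Time passes only in rows, so rows that repeat a pose let the fingers close, or fill a call up. It gives the time, the measured TCP pose, the force and the opening at its end, in the units of the state.
- ctrl.read_state(): the state, without advancing time (a new reading comes with each control period).
- ctrl.get_image(name): name is "scene" or "side" or "wrist"; returns (picture, depth): 420x560x3 uint8, red, green, blue; 420x560 float32, m along the optical axis (not along the pixel's ray), 0 where there is no reading.
- ctrl.calibration(name): a dict with "fovy" (degrees; the focal length in pixels is half the picture's height over the tangent of half this angle, whatever the lens; pixels are square), "cx", "cy" (the principal point, pixels), "extrinsics" (4x4, takes a point from camera to world coordinates); the wrist camera has in their place "mount" (4x4, takes a point from camera to tool coordinates, whose origin is the TCP and whose axes are the flange's). Camera axes: x right, y down, z forward; pixel columns grow to the right and rows downward; lengths in m; the calibration is good to about 2 mm. A picture is of the moment at which its call begins: read the wrist's pose just before it. calibration takes no time and is no camera call.
- ctrl.sign_off(): hands the job in, once; it reports no verdict.
Trained networks look in the newest picture that a camera, given by its name, has taken for a name from the list of things; names that differ only in an ending like _2 or _b are one class to them, and where a whole thing is asked for, a point or a joint stands for the part that bears it (a point fixed in the world has none). Each returns a list of dicts, best first, with "confidence" (0 to 1); they miss things now and then, are a little off and sometimes report something else, mostly with a low value. They report only what shows in the picture. A call takes as long as a camera call. They do not tell look-alikes from the thing itself.
- ctrl.look_for(label, camera): "point" ([column, row] in pixels, amid what is visible of it).
The state is a dict: "time_s": time; "joint_positions": joint angles; "joint_vel": joint speeds; "effort": joint torques, N m; "tool_pos": TCP position; "orientation": TCP orientation; "force": force on the tool from outside, world axes, zero at the start; "wrist_torque": the same for the moment, N m; "gripper_width": opening from 0.0 (shut) to 1.0 (fully open).
Only numpy, scipy, OpenCV 4.12 (cv2) and the standard library are available. Lean on these libraries where they do the work, as an engineer would, in place of code of your own. Each camera call takes 0.05 s, during which the arm holds its last target.

## Working session

There is one attempt and no reset: what is moved stays moved. The work goes in short steps, Python scripts to look and compute and a tool call to move; the robot and the scene stay as the last step left them, time stands still between calls to the robot, and variables do not carry over. Pictures are saved under pics/ and viewed, and the job is handed in when it is done.

Besides the shell and the picture viewer there is one more tool, called after ">>>" as name(argument=value, ...), one argument or row to a line, values as JSON. servo_tool: Moves the arm, as the interface text tells. Its arguments: {"type":"object","properties":{"steps":{"type":"array"},"jaw":{"type":"number"}},"required":["steps"]}

```bash
mkdir -p pics; cat > h.py <<'E'
import numpy as np, cv2
from plant import ctrl
def f(c): return 210/np.tan(np.radians(c["fovy"])/2)
def shot(n,fn):
    st=ctrl.read_state(); im,d=ctrl.get_image(n); cv2.imwrite(f'pics/{fn}.png',im[...,::-1]); np.savez(f'pics/{fn}.npz',im=im,d=d,p=st["tool_pos"],q=st["orientation"]); return im,d
def cloud(n,d):
    c=ctrl.calibration(n); F=f(c); v,u=np.mgrid[0:420,0:560]
    P=np.stack([(u-c["cx"])/F*d,(v-c["cy"])/F*d,d],-1)
    E=np.array(c["extrinsics"]); return P@E[:3,:3].T+E[:3,3]
E
python3 - <<'E'
from h import *
s=ctrl.read_state(); print({k:np.round(v,3) for k,v in s.items()})
for n in ["scene","side","wrist"]:
    shot(n,n+"0")
    for l in ["cartridge_filled","lid_filled","specimen_pot","cartridge_closed"]:
        print(n,l,[(np.round(r["point"]),round(r["confidence"],2)) for r in ctrl.look_for(l,n)])
    print({k:np.round(v,3) for k,v in ctrl.calibration(n).items()})
E
```

```text
{'time_s': np.float64(0.0), 'joint_positions': array([ 1.48 ,  0.359,  0.011, -0.   , -1.224, -0.288]), 'joint_vel': array([ 0.001, -0.001, -0.001, -0.001,  0.001,  0.   ]), 'effort': array([ 2.0000e-03, -5.8332e+01,  2.9339e+01,  6.9360e+00, -6.0000e-03,
        0.0000e+00]), 'tool_pos': array([0.249, 0.627, 0.23 ]), 'orientation': array([ 0.001,  0.982, -0.188, -0.   ]), 'force': array([0.343, 0.283, 0.251]), 'wrist_torque': array([-0.04 , -0.009,  0.024]), 'gripper_width': np.float64(0.997)}
scene cartridge_filled [(array([163., 217.]), 0.86), (array([199., 240.]), 0.57)]
scene lid_filled [(array([195., 236.]), 0.57)]
scene specimen_pot [(array([148., 199.]), 0.84)]
scene cartridge_closed [(array([222., 210.]), 0.69)]
{'fovy': np.float64(57.489), 'cx': np.float64(282.165), 'cy': np.float64(209.523), 'extrinsics': array([[ 0.149,  0.815, -0.56 ,  1.105],
       [ 0.989, -0.129,  0.076, -0.047],
       [-0.01 , -0.566, -0.825,  0.9  ],
       [ 0.   ,  0.   ,  0.   ,  1.   ]])}
side cartridge_filled [(array([334., 266.]), 0.91), (array([323., 300.]), 0.85), (array([329., 280.]), 0.27)]
side lid_filled [(array([330., 286.]), 0.82), (array([337., 263.]), 0.77)]
side specimen_pot [(array([306., 331.]), 0.56)]
side cartridge_closed [(array([291., 266.]), 0.58)]
{'fovy': np.float64(50.035), 'cx': np.float64(280.479), 'cy': np.float64(217.792), 'extrinsics': array([[ 0.886, -0.274,  0.375,  0.105],
       [-0.464, -0.487,  0.74 , -0.871],
       [-0.02 , -0.829, -0.558,  0.734],
       [ 0.   ,  0.   ,  0.   ,  1.   ]])}
wrist cartridge_filled []
wrist lid_filled []
wrist specimen_pot []
wrist cartridge_closed []
{'fovy': np.float64(61.082), 'cx': np.float64(282.464), 'cy': np.float64(214.105), 'mount': array([[-0.001, -0.961, -0.277,  0.07 ],
       [ 1.   , -0.001,  0.   , -0.   ],
       [-0.   , -0.277,  0.961, -0.142],
       [ 0.   ,  0.   ,  0.   ,  1.   ]])}
```

View pics/scene0.png

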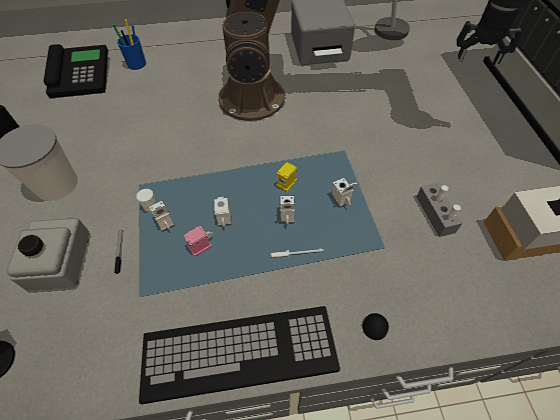

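View pics/side0.png

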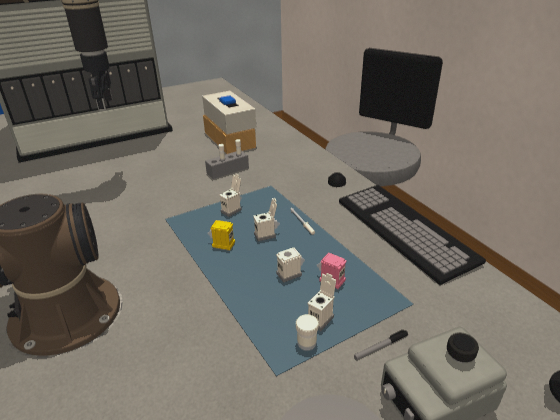

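View pics/wrist0.png

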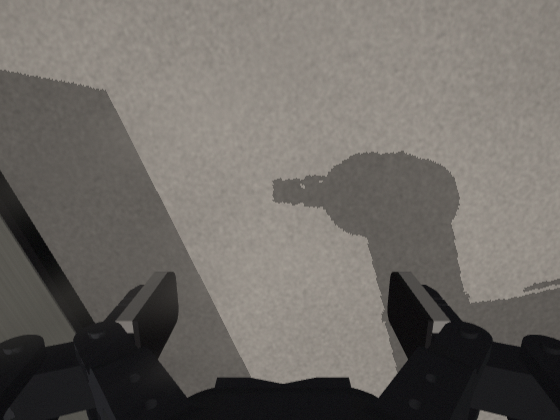

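The filled cartridge is at scene (162,216) / side (321,303). The pot is at scene (147,199) / side (306,333), and the pink look-alike is at scene (199,240) / side (333,270). Next I'll measure with the depth data.

```bash
python3 - <<'E'
from h import *
for n,(u0,v0,u1,v1) in {"scene":(120,170,260,270),"side":(260,230,380,360)}.items():
    z=np.load(f'pics/{n}0.npz'); P=cloud(n,z["d"])
    cv2.imwrite(f'pics/{n}0c.png',cv2.resize(z["im"][v0:v1,u0:u1,::-1],None,fx=5.5 if n=="scene" else 4.5,fy=5.5 if n=="scene" else 4.5,interpolation=cv2.INTER_CUBIC))
    if n=="scene":pts=[(147,195),(163,217),(160,208),(199,240),(222,210),(130,300)]
    else: pts=[(306,322),(321,300),(328,284),(333,265),(290,257)]
    for u,v in pts: print(n,u,v,np.round(P[v,u],3))
    # top-down height points in region
    if n=="scene":
        R=P[190:250,130:260].reshape(-1,3)
    else: R=P[230:360,260:380].reshape(-1,3)
    np.save(f'pics/R{n}.npy',R)
# combined height map
R=np.vstack([np.load('pics/Rscene.npy'),np.load('pics/Rside.npy')])
ctr=R[R[:,2]>.02]; print(ctr.min(0),ctr.max(0))
E
```

```text
scene 147 195 [ 0.434 -0.326  0.066]
scene 163 217 [ 0.51  -0.283  0.061]
scene 160 208 [ 0.513 -0.278  0.106]
scene 199 240 [ 0.596 -0.191  0.062]
scene 222 210 [ 0.519 -0.127  0.071]
scene 130 300 [ 0.702 -0.375 -0.002]
side 306 322 [ 0.429 -0.335  0.064]
side 321 300 [ 0.486 -0.299  0.066]
side 328 284 [ 0.507 -0.291  0.095]
side 333 265 [ 0.57  -0.216  0.066]
side 290 257 [ 0.496 -0.146  0.069]
[ 0.10539267 -0.8708226   0.02003535] [1.10545975 0.03329528 0.89980084]
```

View pics/scene0c.png

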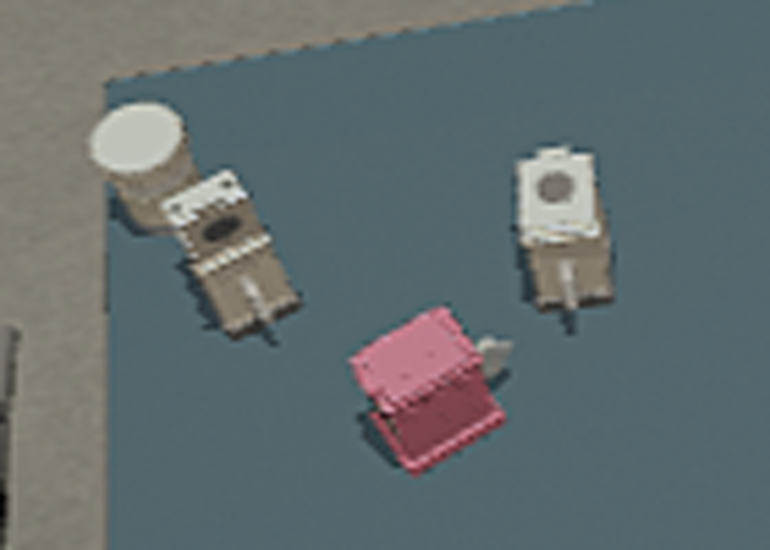

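View pics/side0c.png

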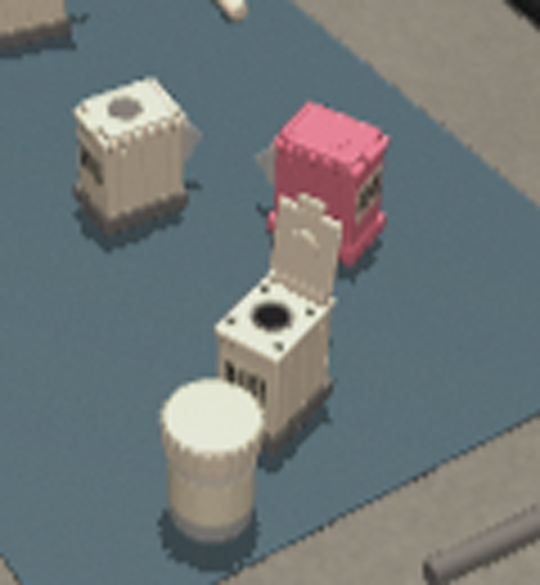

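```bash
python3 - <<'E'
from h import *
for n in ["scene","side"]:
    z=np.load(f'pics/{n}0.npz'); P=cloud(n,z["d"]).reshape(-1,3)
    near=P[(abs(P[:,0]-.5)<.07)&(abs(P[:,1]+.29)<.07)&(P[:,2]>.01)]
    near=near[np.hypot(near[:,0]-.432,near[:,1]+.33)>.03]
    deck=near[(near[:,2]>.058)&(near[:,2]<.072)]; lid=near[near[:,2]>.078]
    for nm,A in [("deck",deck),("lid",lid)]:
        r=cv2.minAreaRect((A[:,:2]*1000).astype(np.float32)); print(n,nm,len(A),np.round(A.mean(0),4),r, A[:,2].max(), np.round(cv2.boxPoints(r)).tolist())
    # lid plane
    c=lid.mean(0); w=np.linalg.svd(lid-c)[2]; print(np.round(w,3))
    pot=P[(np.hypot(P[:,0]-.432,P[:,1]+.33)<.03)&(P[:,2]>.058)&(P[:,2]<.072)]
    print("pot",cv2.minEnclosingCircle((pot[:,:2]*1000).astype(np.float32)))
    pk=P[(np.hypot(P[:,0]-.585,P[:,1]+.205)<.07)&(P[:,2]>.058)]
    r=cv2.minAreaRect((pk[:,:2]*1000).astype(np.float32));print("pink",r,pk[:,2].max())
E
```

```text
scene deck 107 [ 0.4899 -0.2931  0.0656] ((488.6042785644531, -292.8309631347656), (51.71004867553711, 35.67418670654297), 23.440383911132812) 0.07195962137595646 [[458.0, -287.0], [472.0, -319.0], [519.0, -299.0], [505.0, -266.0]]
scene lid 106 [ 0.5125 -0.2819  0.0974] ((512.7499389648438, -281.4450378417969), (7.595151424407959, 33.504459381103516), 25.048030853271484) 0.11762770162950709 [[502.0, -268.0], [516.0, -298.0], [523.0, -295.0], [509.0, -265.0]]
[[-0.197  0.149 -0.969]
 [-0.387  0.896  0.216]
 [ 0.901  0.418 -0.119]]
pot ((431.3941650390625, -334.0106201171875), 23.99175453186035)
pink ((581.8091430664062, -199.2295684814453), (37.00629425048828, 51.449581146240234), 28.174726486206055) 0.07265264009708894
side deck 331 [ 0.4866 -0.2976  0.0652] ((486.8353271484375, -296.15765380859375), (49.51877975463867, 35.832923889160156), 26.078304290771484) 0.0718775675088208 [[457.0, -291.0], [472.0, -323.0], [517.0, -301.0], [501.0, -269.0]]
side lid 212 [ 0.5096 -0.2865  0.0965] ((509.9041442871094, -284.7577209472656), (12.594111442565918, 35.22700119018555), 19.66897964477539) 0.11665991304535472 [[498.0, -270.0], [510.0, -303.0], [522.0, -299.0], [510.0, -266.0]]
[[-0.092 -0.199 -0.976]
 [ 0.446 -0.884  0.138]
 [ 0.89   0.422 -0.17 ]]
pot ((429.1033935546875, -336.5933532714844), 23.233184814453125)
pink ((579.9432373046875, -202.12631225585938), (37.82337951660156, 52.98328399658203), 26.132490158081055) 0.07281195042023225
```

>>> servo_tool(
  steps=[
    [[0.02,0.016,0],4],
    [[0.06,0.05,0],12],
    [[0.1,0.083,0],20],
    [[0.138,0.115,0],28],
    [[0.176,0.147,0],36],
    [[0.214,0.179,0],44],
    [[0.252,0.21,0],52],
    [[0.29,0.242,0],60],
  ],
  jaw=0,
)

```text
time_s: 1.55
tool_pos: [0.4292, 0.2951, 0.2318]
orientation: [-0.001, 0.755, -0.656, -0.0]
force: [1.0, 0.9, 0.7]
gripper_width: -0.001
```

```bash
cat >> h.py <<'E'
from scipy.spatial.transform import Rotation as Ro
def go(target,yaw=None):
    s=ctrl.read_state(); q=np.array(s["orientation"]); R=Ro.from_quat(q[[1,2,3,0]]).as_matrix()
    y=np.degrees(np.arctan2(R[1,0],R[0,0])); print("t",round(float(s["time_s"]),2),"p",np.round(s["tool_pos"],4),"yaw",round(y,1),"tilt",np.round(R[:,2],3),"F",np.round(s["force"],2),"j",np.round(s["joint_positions"],2),"w",round(float(s["gripper_width"]),3))
    print("shift",np.round(R.T@(np.array(target)-s["tool_pos"]),4), "twist",None if yaw is None else round((y-yaw+180)%360-180,1))
E
python3 -c "
from h import *
go([.54,-.27,.2],-155)"
```

```text
t 1.55 p [0.4292 0.2951 0.2318] yaw -82.0 tilt [ 0.001  0.001 -1.   ] F [0.99 0.94 0.66] j [ 0.98  0.1  -0.32  0.   -1.14 -0.84] w -0.001
shift [ 0.5751 -0.0311  0.0314] twist 73.0
```

>>> servo_tool(
  steps=[
    [[0.04,0,0],8],
    [[0.085,-0.004,0.004],16],
    [[0.13,-0.007,0.008],24],
    [[0.175,-0.01,0.012],32],
    [[0.22,-0.012,0.014],40],
    [[0.265,-0.014,0.016],48],
    [[0.31,-0.017,0.018],56],
    [[0.35,-0.019,0.02],64],
  ],
)

```text
time_s: 2.35
tool_pos: [0.498, -0.0487, 0.2116]
orientation: [0.0, -0.292, 0.956, -0.0]
force: [0.8, 0.7, 0.3]
gripper_width: -0.002
```

```bash
python3 -c "
from h import *
go([.54,-.27,.2],-155)"
```

```text
t 2.35 p [ 0.498  -0.0487  0.2116] yaw -146.0 tilt [ 0.001  0.    -1.   ] F [0.82 0.69 0.34] j [ 0.3   0.08 -0.39  0.   -1.09 -1.27] w -0.002
shift [ 0.0888 -0.207   0.0117] twist 9.0
```

>>> servo_tool(
  steps=[
    [[0.015,-0.035,0],3],
    [[0.033,-0.078,0.004],6],
    [[0.052,-0.12,0.008],9],
    [[0.07,-0.162,0.01],9],
    [[0.084,-0.196,0.011],9],
    [[0.089,-0.207,0.012],9],
    [[0.089,-0.207,0.012],9],
    [[0.089,-0.207,0.012],9],
  ],
)

```text
time_s: 3.15
tool_pos: [0.5407, -0.2676, 0.1991]
orientation: [-0.0, -0.219, 0.976, 0.0]
force: [0.3, -0.9, -0.2]
gripper_width: 0.004
```

```bash
python3 - <<'E'
from h import *
go([.54,-.27,.2],-155)
im,d=shot("wrist","w1"); shot("side","s1"); 
c=ctrl.calibration("wrist"); F=f(c); z=np.load('pics/w1.npz'); q=z["q"]; R=Ro.from_quat(q[[1,2,3,0]]).as_matrix()
v,u=np.mgrid[0:420,0:560]; P=np.stack([(u-c["cx"])/F*d,(v-c["cy"])/F*d,d],-1); M=np.array(c["mount"]); P=P@M[:3,:3].T+M[:3,3]; P=P@R.T+z["p"]; np.save('pics/w1P.npy',P)
P=P.reshape(-1,3)[(d>0).ravel()]
near=P[(np.hypot(P[:,0]-.49,P[:,1]+.294)<.06)&(P[:,2]>.055)&(P[:,2]<.13)]
near=near[np.hypot(near[:,0]-.431,near[:,1]+.335)>.03]
for nm,A in [("deck",near[near[:,2]<.072]),("lid",near[near[:,2]>.08])]:
    r=cv2.minAreaRect((A[:,:2]*1000).astype(np.float32)); print(nm,len(A),np.round(A.mean(0),4),np.round(r[0]),np.round(r[1]),r[2],A[:,2].max())
    if nm=="lid": print(np.round(np.linalg.svd(A-A.mean(0),full_matrices=False)[2],3))
E
```

```text
t 3.15 p [ 0.5407 -0.2676  0.1991] yaw -154.7 tilt [-0.  0. -1.] F [ 0.34 -0.86 -0.23] j [-0.14  0.26 -0.2  -0.   -1.11 -0.99] w 0.004
shift [ 0.0017 -0.0019 -0.0009] twist 0.3
deck 2983 [ 0.4867 -0.2953  0.0652] [ 488. -294.] [49. 36.] 24.083202362060547 0.0719594535520568
lid 925 [ 0.5112 -0.2842  0.101 ] [ 511. -284.] [10. 34.] 24.881450653076172 0.11678134151590107
[[ 0.333 -0.178  0.926]
 [-0.324  0.901  0.29 ]
 [ 0.886  0.396 -0.242]]
```

View pics/w1.png

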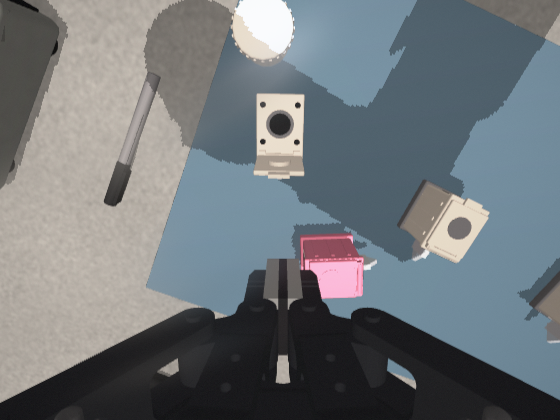

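The wrist view shows the filled cartridge at (280,130), its open lid edge at (279,168) and the pot at (263,25). The pink look-alike is at (331,265), clear of the fingers. The wrist measurement agrees with the fixed cameras, so I'll descend behind the lid.

>>> servo_tool(
  steps=[
    [[0,-0.001,0.015],0.8],
    [[0,-0.002,0.035],0.8],
    [[0,-0.002,0.055],0.8],
    [[0,-0.002,0.073],0.8],
    [[0,-0.002,0.088],0.8],
    [[0,-0.002,0.098],0.8],
    [[0,-0.002,0.101],0.8],
    [[0,-0.002,0.101],0.8],
  ],
)

```text
time_s: 4.05
tool_pos: [0.542, -0.2692, 0.0985]
orientation: [-0.0, -0.213, 0.977, -0.0]
force: [-0.5, 0.7, 1.0]
gripper_width: 0.002
```

```bash
python3 - <<'E'
from h import *
go([.507,-.2855,.098],-155.5)
im,d=shot("wrist","w2"); im,d=shot("side","s2")
z=np.load('pics/s2.npz')["im"]
a=cv2.resize(z[230:350,260:400,::-1],(560,480)); w=cv2.resize(np.load('pics/w2.npz')["im"][...,::-1],(420,315))
cv2.imwrite('pics/s2c.png',a)
E
```

```text
t 4.05 p [ 0.542  -0.2692  0.0985] yaw -155.5 tilt [-0. -0. -1.] F [-0.53  0.7   1.04] j [-0.14  0.36 -0.32  0.   -0.9  -1.  ] w 0.002
shift [ 0.0386 -0.0003  0.0005] twist 0.0
```

View pics/w2.png

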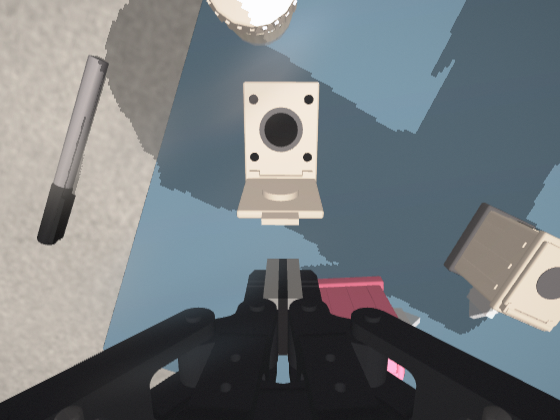

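View pics/s2c.png

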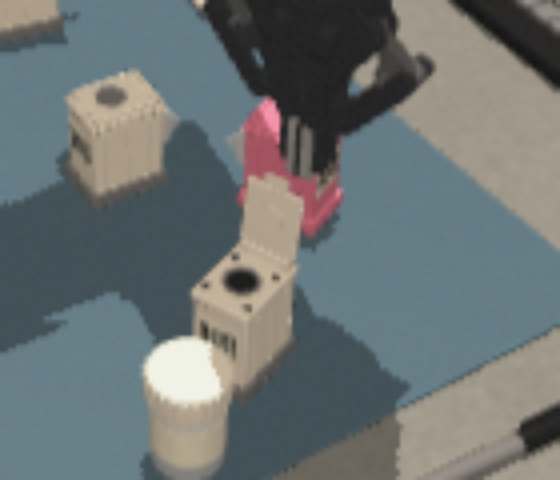

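>>> servo_tool(
  steps=[
    [[0.003,0,0],0],
    [[0.006,0,0],0],
    [[0.008,0,0],0],
    [[0.01,0,0],0],
    [[0.012,0,0],0],
    [[0.014,0,0],0],
    [[0.016,0,0],0],
    [[0.018,0,0],0],
  ],
)

```text
time_s: 4.95
tool_pos: [0.5253, -0.2772, 0.0983]
orientation: [-0.0, -0.212, 0.977, 0.0]
force: [0.3, -0.0, -0.3]
gripper_width: -0.002
```

>>> servo_tool(
  steps=[
    [[0.002,0,0],0],
    [[0.004,0,0],0],
    [[0.006,0,0],0],
    [[0.008,0,0],0],
    [[0.01,0,0],0],
    [[0.012,0,0],0],
    [[0.014,0,0],0],
    [[0.015,0,0],0],
  ],
)

```text
time_s: 5.75
tool_pos: [0.5116, -0.2834, 0.0983]
orientation: [0.0, -0.212, 0.977, -0.0]
force: [-0.0, 0.3, -0.2]
gripper_width: -0.005
```

```bash
python3 - <<'E'
from h import *
go([.507,-.2855,.098],-155.5)
im,d=shot("wrist","w3"); im,d=shot("side","s3")
z=np.load('pics/s3.npz')["im"]
a=cv2.resize(z[230:350,260:400,::-1],(392,336)); w=cv2.resize(np.load('pics/w3.npz')["im"][...,::-1],(400,300))
o=np.zeros((336,792,3),np.uint8); o[:300,:400]=w;o[:,400:]=a
cv2.imwrite('pics/c3.png',o)
E
```

```text
t 5.75 p [ 0.5116 -0.2834  0.0983] yaw -155.5 tilt [ 0.  0. -1.] F [-0.01  0.29 -0.2 ] j [-0.17  0.33 -0.36 -0.   -0.88 -0.97] w -0.005
shift [0.0051 0.     0.0003] twist -0.0
```

View pics/c3.png

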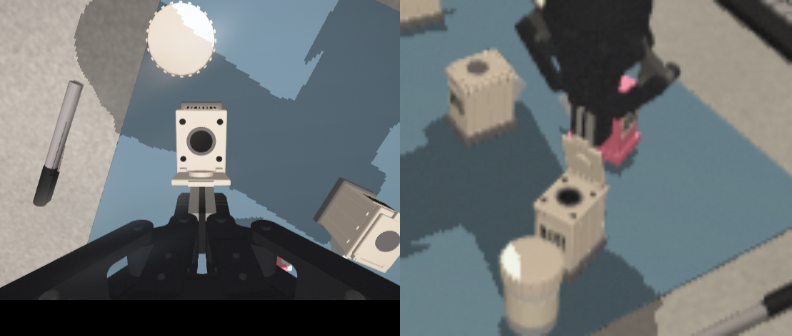

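The side crop shows the lid about upright against the fingertips, at wrist crop (201,180). The cartridge and pot haven't moved. I'll measure the lid angle.

```bash
cat >> h.py <<'E'
def wcloud(fn):
    z=np.load(f'pics/{fn}.npz'); d=z["d"]; c=ctrl.calibration("wrist"); F=f(c); q=z["q"]; R=Ro.from_quat(q[[1,2,3,0]]).as_matrix()
    v,u=np.mgrid[0:420,0:560]; P=np.stack([(u-c["cx"])/F*d,(v-c["cy"])/F*d,d],-1); M=np.array(c["mount"]); P=P@M[:3,:3].T+M[:3,3]; return P@R.T+z["p"]
def loc(P): # u forward from hinge, lateral, z above hinge (mm)
    d=np.array([np.cos(np.radians(24.5)),np.sin(np.radians(24.5))]); r=P[...,:2]-[.507,-.2855]
    return np.stack([-(r@d),r@[-d[1],d[0]],P[...,2]-.067],-1)*1000
E
python3 - <<'E'
from h import *
for nm,P,im in [("w",wcloud("w3"),np.load('pics/w3.npz')["im"]),("s",cloud("side",np.load('pics/s3.npz')["d"]),np.load('pics/s3.npz')["im"])]:
    L=loc(P); m=(abs(L[...,1])<18)&(L[...,2]>8)&(L[...,2]<55)&(abs(L[...,0])<45)&(im.max(-1)>110)
    A=L[m]; print(nm,len(A))
    for z0 in range(8,55,6):
        B=A[(A[:,2]>=z0)&(A[:,2]<z0+6)]
        if len(B): print(z0,len(B),np.round(np.median(B,0),1),np.round(B[:,0].min(),1),np.round(B[:,0].max(),1))
E
```

```text
w 1859
8 37 [ 3.6 -9.9 11.5] 2.8 4.3
14 85 [ 5.5  0.7 17.9] 4.3 8.4
20 119 [ 7.5 -0.7 23.1] 5.9 10.0
26 330 [ 8.9 -0.7 29.1] 7.2 11.2
32 163 [ 9.5 -0.6 35.4] 5.2 10.5
38 673 [ 9.3 -0.6 40.4] 5.0 11.3
44 398 [10.  -1.8 46.3] 4.9 12.3
50 54 [ 5.7 -4.4 51.8] 5.2 6.2
s 169
8 19 [ 4.5 -4.9 10.7] 3.0 6.4
14 18 [ 6.7 -3.6 17.6] 5.2 9.9
20 22 [ 8.9 -7.4 23.2] 5.6 12.5
26 29 [10.  -1.9 29.1] 7.1 13.4
32 24 [10.9 -1.7 34.8] 5.9 13.2
38 29 [12.1 -3.6 40.4] 5.7 14.2
44 19 [11.3 -2.7 46. ] 4.7 14.8
50 9 [ 7.2 -3.5 52.6] 5.2 15.8
```

The lid now leans forward at about 77°, as the path predicts. I'll follow the arc over and down.

>>> servo_tool(
  steps=[
    [[0.002,0,0],0],
    [[0.004,0,0],0],
    [[0.006,0,0],0],
    [[0.008,0,0],0],
    [[0.01,0,0.001],0],
    [[0.012,0,0.002],0],
    [[0.014,0,0.004],0],
    [[0.016,0,0.006],0],
  ],
)

```text
time_s: 6.65
tool_pos: [0.4971, -0.2901, 0.0921]
orientation: [-0.0, -0.212, 0.977, 0.0]
force: [-0.1, -0.4, 0.0]
gripper_width: 0.001
```

>>> servo_tool(
  steps=[
    [[0.0015,0,0.002],0],
    [[0.003,0,0.004],0],
    [[0.0045,0,0.006],0],
    [[0.006,0,0.008],0],
    [[0.007,0,0.01],0],
    [[0.008,0,0.012],0],
    [[0.009,0,0.014],0],
    [[0.0095,0,0.016],0],
  ],
)

```text
time_s: 7.45
tool_pos: [0.4886, -0.2939, 0.0761]
orientation: [-0.0, -0.212, 0.977, -0.0]
force: [0.4, -0.2, 0.2]
gripper_width: -0.004
```

```bash
python3 - <<'E'
from h import *
go([.507,-.2855,.069],-155.5)
im,d=shot("wrist","w4"); im,d=shot("side","s4")
z=np.load('pics/s4.npz')["im"]
a=cv2.resize(z[230:350,260:400,::-1],(392,336)); w=cv2.resize(np.load('pics/w4.npz')["im"][...,::-1],(400,300))
o=np.zeros((336,792,3),np.uint8); o[:300,:400]=w;o[:,400:]=a
cv2.imwrite('pics/c4.png',o)
E
```

```text
t 7.45 p [ 0.4886 -0.2939  0.0761] yaw -155.5 tilt [-0. -0. -1.] F [ 0.39 -0.16  0.23] j [-0.2   0.34 -0.42  0.   -0.82 -0.94] w -0.004
shift [-0.0203  0.      0.0071] twist -0.0
```

View pics/c4.png

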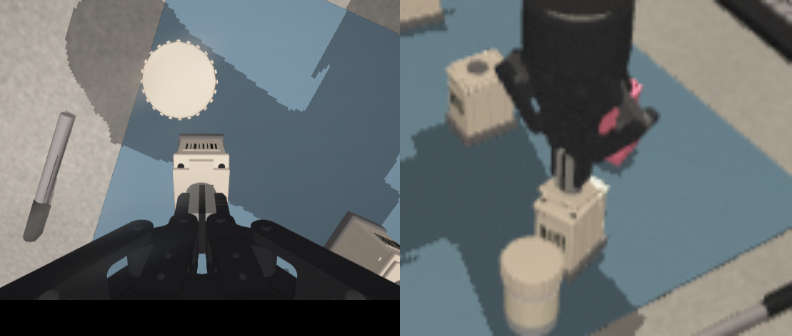

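The lid lies under the fingertips at about 12°, wrist crop (202,175), with the cartridge upright and the pot clear. I'll press down gently now.

>>> servo_tool(
  steps=[
    [[0.0005,0,0.001],0],
    [[0.001,0,0.002],0],
    [[0.001,0,0.003],0],
    [[0.001,0,0.004],0],
    [[0.001,0,0.005],0],
    [[0.001,0,0.0055],0],
    [[0.001,0,0.006],0],
    [[0.001,0,0.006],0],
  ],
)

```text
time_s: 8.35
tool_pos: [0.4877, -0.2943, 0.0702]
orientation: [-0.0, -0.212, 0.977, 0.0]
force: [-0.9, 0.3, -0.8]
gripper_width: -0.002
```

>>> servo_tool(
  steps=[
    [[0,0,0.0002],0],
    [[0,0,0.0004],0],
    [[0,0,0.0006],0],
    [[0,0,0.0008],0],
    [[0,0,0.001],0],
    [[0,0,0.001],0],
    [[0,0,0.001],0],
    [[0,0,0.001],0],
  ],
)

```text
time_s: 9.15
tool_pos: [0.4877, -0.2944, 0.0693]
orientation: [-0.0, -0.212, 0.977, 0.0]
force: [0.1, -0.7, 0.7]
gripper_width: 0.002
```

>>> servo_tool(
  steps=[
    [[0,0,0.0002],0],
    [[0,0,0.0004],0],
    [[0,0,0.0006],0],
    [[0,0,0.0008],0],
    [[0,0,0.001],0],
    [[0,0,0.001],0],
    [[0,0,0.001],0],
    [[0,0,0.001],0],
  ],
)

```text
time_s: 9.95
tool_pos: [0.4878, -0.2944, 0.0688]
orientation: [0.0, -0.212, 0.977, -0.0]
force: [-0.8, -0.1, 5.7]
gripper_width: -0.001
```

The press reads 5.7 N with the tips at z = 0.0688 m, which is the height of the shut lid's top. I'll withdraw straight up.

>>> servo_tool(
  steps=[
    [[0,0,-0.001],0],
    [[0,0,-0.003],0],
    [[0,0,-0.008],0],
    [[0,0,-0.02],0],
    [[0,0,-0.045],0],
    [[0,0,-0.08],0],
    [[0,0,-0.11],0],
    [[0,0,-0.12],0],
  ],
)

```text
time_s: 10.75
tool_pos: [0.4893, -0.2951, 0.193]
orientation: [0.003, -0.212, 0.977, -0.002]
force: [1.3, 1.1, 0.6]
gripper_width: 0.001
```

>>> servo_tool(
  steps=[
    [[-0.02,0,0],0],
    [[-0.05,0,0],0],
    [[-0.08,0,0],0],
    [[-0.1,0,0],0],
    [[-0.11,0,0],0],
    [[-0.11,0,0],0],
    [[-0.11,0,0],0],
    [[-0.11,0,0],0],
  ],
)

```text
time_s: 11.55
tool_pos: [0.5869, -0.2491, 0.1884]
orientation: [-0.0, -0.212, 0.977, 0.0]
force: [-0.7, 0.1, -0.3]
gripper_width: -0.004
```

```bash
python3 - <<'E'
from h import *
go([.507,-.2855,.069],-155.5)
im,d=shot("wrist","w5"); im,d=shot("side","s5")
z=np.load('pics/s5.npz')["im"]
a=cv2.resize(z[170:350,210:400,::-1],(392,371)); w=cv2.resize(np.load('pics/w5.npz')["im"][...,::-1],(400,300))
o=np.zeros((371,792,3),np.uint8); o[:300,:400]=w;o[:,400:]=a
cv2.imwrite('pics/c5.png',o)
P=wcloud("w5").reshape(-1,3); near=P[(np.hypot(P[:,0]-.488,P[:,1]+.294)<.045)&(P[:,2]>.058)&(P[:,2]<.13)]
near=near[np.hypot(near[:,0]-.431,near[:,1]+.335)>.03]
print(cv2.minAreaRect((near[:,:2]*1000).astype(np.float32)),near[:,2].max())
L=loc(near); A=L[(abs(L[:,1])<14)&(L[:,0]>4)&(L[:,0]<40)]; print(np.polyfit(A[:,0],A[:,2],1))
E
```

```text
t 11.55 p [ 0.5869 -0.2491  0.1884] yaw -155.5 tilt [-0.  0. -1.] F [-0.74  0.06 -0.34] j [-0.1   0.33 -0.14 -0.   -1.11 -1.05] w -0.004
shift [ 0.0878 -0.      0.1194] twist -0.0
((487.9815979003906, -294.6441345214844), (52.08121871948242, 36.02901840209961), 24.282085418701172) 0.07162692909912681
[0.0024894  1.82047682]
```

View pics/c5.png

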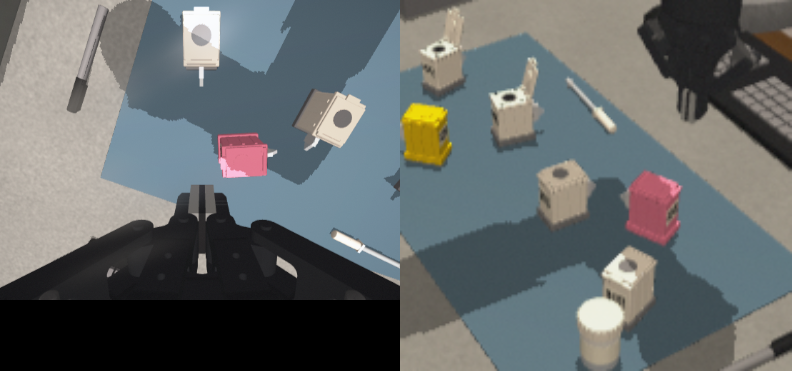

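The lid is flat shut, with a fitted slope of 0.002 rad. The cartridge hasn't moved and everything else is in place.

```bash
python3 -c "
from plant import ctrl
print(ctrl.sign_off())"
```

```text
the job is handed in; nothing more can be done
None
```

The filled cartridge's lid is shut. I pushed it over from behind with the closed fingertips, pressed it flat, then withdrew clear and handed the job in. The hand-in gave no verdict.

- **Press:** the wrist force read about 5.7 N (noise about 1 N) with the tips at z = 0.0688 m, the height of a shut lid.
- **Lid and cartridge:** after withdrawing, the depth data gave a lid slope of about 0.002 rad. The cartridge was within 1 mm of its first measured position.
- **Everything else:** in the last pictures the pot, the other cartridges, the pipette and both look-alikes looked undisturbed, with the two open lids still open. I judged these by eye and did not measure them again. The two tubes were not in the cropped views I looked at.
- **Time:** 11.55 s at the last reading, of the 35 s allowed. No checks failed or disagreed.

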